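# Set the paint shaker's timer wheel

## Robot

A 6-joint arm with a two-finger parallel gripper is mounted at the origin on the work surface. World frame = base frame: x ahead of the robot, y to its left, z up, the work surface at z = 0. Lengths are in mm, angles in degrees, forces in N, time in s.
With the tool pointing down it reaches from about 300 to 850 mm from the base axis. Payload 4.2 kg.
Tool frame: the origin (TCP) lies midway between the tips of the shut fingers; the grasp point (between the pads) lies 19 mm behind it; z points along the fingers, y is the direction in which the jaws open and shut (so a half turn about z gives the same grasp; the last joint's range is limited). The gripper opens to 91 mm and grips with 3 to 60 N. Pads are 32 mm wide; open, the fingers measure 118 mm over their backs; the gripper's body (76 mm by 178 mm) begins 60 mm behind the grasp point.
Start: joints at [64.171, 18.312, 89.639, -0, 72.044, -1.146], TCP at [240.123, 522.479, 213.976] pointing down, gripper open.
Joint ranges: [-177.97, 177.97], [-48.28, 115.42], [12.27, 149.76], [-77.06, 257.06], [2.81, 150.46], [-146.56, 146.56]. Speed limits (degrees/s): [147.25, 147.25, 180, 180, 180, 180].

## Interface

Orientations are given as [roll, pitch, yaw] about the fixed x, y, z axes, in that order (R = Rz(yaw) Ry(pitch) Rx(roll)).
In Python, from workcell import env gives the robot as it stands.
- The arm moves only by the shell command python3 -m jog 'ROWS' [FORCE]. ROWS is JSON, a list of rows, each an object of numbers: "dx", "dy", "dz": the shift along the world's x, y, z in m; "wx", "wy", "wz": the turn, a rotation vector about the world's x, y, z in rad; "grip": the gripper's target within -1 to 1 (shut at 1, half-way at 0, fully open at -1). In form: [{"dx": .., "dy": .., "dz": .., "wx": .., "wy": .., "wz": .., "grip": ..}, ...]. A call has 1 to 10 rows; each row shifts and turns the commanded pose from where the row before left it; what a row does not reach is not made up. A row lasts 1/10 s, in which the tool goes at most 50 mm and 8.59 degrees, less where a joint would pass 70% of its speed; a pose out of reach is approached as far as the arm can. A call with a gripper value outside its range is refused whole. The fingers move at their own pace and stop on an object; FORCE is the grip in N (left out, the last holds). Time passes only in rows, so rows that do not move let the fingers close. It gives the time, the measured TCP pose, the force and the opening at its end, in the units of the state.
- env.state(): the state, without advancing time (a new reading comes with each control period).
- env.grab_frame(name): name is "side" or "top"; returns the picture (480x640x3 uint8, red, green, blue); there is no depth.
- env.get_calibration(name): a dict with "fx", "fy", "cx", "cy" (pixels), "R" (3x3) and "t" (3): a world point X has camera coordinates R X + t. Camera axes: x right, y down, z forward; pixel columns grow to the right and rows downward; lengths in mm; the calibration is good to about 2 mm. A picture is of the moment at which its call begins. get_calibration takes no time and is no camera call.
- env.job_done(): hands the job in, once; it reports no verdict.
The state is a dict: "time_s": time; "qpos": joint angles; "qvel": joint speeds; "effort": joint torques, N m; "ee_pos": TCP position; "ee_rot": TCP orientation; "force": force on the tool from outside, world axes, zero at the start; "torque": the same for the moment, N m; "gripper_width": finger opening in mm.
Only numpy, scipy, OpenCV 4.12 (cv2) and the standard library are available. Lean on these libraries where they do the work, as an engineer would, in place of code of your own. Each camera call takes 0.05 s, during which the arm holds its last target. There are 200 camera calls.

## Task

Set the timer console whose wheel has eight straight teeth: with a fingertip, flick the wheel's edge clockwise (seen from above), click by click, until the tooth carrying the little post rests at the steel pointer, without running past it, and take the finger off the wheel. Then press the start button on that same console and let it spring back. Leave the console with the six-lobed wheel and everything else on the bench where they are; pick nothing up.

Things in the scene. Friction and masses are not known exactly. Their poses are not given: they have to be found in the camera images.
- timer: the shaker timer to set: fixed grey console 170 mm deep (x), 240 mm wide (y), 50 mm high; origin centre of underside, x away from the robot. On top: flat black wheel on an upright axle 50 mm to +y, a hump 26 mm high behind it with a steel pointer, a push button 75 mm to -y. Its wheel has EIGHT straight narrow teeth and is the larger one
- timer_hub (a point): on the axle of the eight-toothed wheel, 70 mm above the table; fixed to the console. Disc 72 mm across; straight teeth 7 mm wide reach 60 mm from the axle; disc and teeth span 62 to 76 mm above the table, 12 mm clear over the console, so a fingertip can reach below them. Gap between teeth 39 mm at the tips, 31 mm at 50 mm from the axle
- timer_pointer (a point): tip of the steel pointer behind the eight-toothed wheel, 63 mm from the axle in the console's +x direction, 76 mm above the table
- timer_post (a point): centre of the 14 mm steel ball on the upright post that stands on one tooth of the eight-toothed wheel, 52 mm from the axle, 92 mm above the table; turns with the wheel
- timer_wheel (a joint): angle (rad) of the eight-toothed wheel, 0 with the post at the pointer, growing clockwise seen from above; starts two to five clicks below 0. Clicks into rest every 0.785 rad, a tooth then facing the pointer; about 2 N at a tooth tip takes it over halfway, then it pulls itself on. Rarely it starts caught between two clicks
- start (a joint): travel of the timer's start button in m: 0 up, 0.006 fully down; it springs back, about 5 N fully down, counts as pressed from 0.004
- start_top (a point): centre of the top of the timer's start button, a grey cap 30 mm across on a black base
- other: the second shaker's timer, leave it alone: fixed grey console 170 mm deep (x), 240 mm wide (y), 50 mm high; origin centre of underside, x away from the robot. On top: flat black wheel on an upright axle 50 mm to +y, a hump 26 mm high behind it with a steel pointer, a push button 75 mm to -y. Its wheel has SIX round lobes and is smaller, 88 mm across
- other_post (a point): ball on the post of the six-lobed wheel, 34 mm from its axle, 92 mm above the table; leave it alone
- other_start (a joint): travel of the six-lobed console's button in m, 0 up; leave it alone
- tin: bystander: a closed one-pint paint tin, 85 mm across, 95 mm high; leave it where it is. Origin at the centre of its underside
- spray: bystander: a spray can, 52 mm across, 160 mm high; leave it where it is. Origin at the centre of its underside
- jar: bystander: a small amber jar, 44 mm across, 55 mm high, between the two consoles; leave it where it is. Origin at the centre of its underside
- tape: bystander: a roll of tape lying flat, 90 mm across, 24 mm high; leave it where it is. Origin at the centre of its underside
- knife: bystander: a putty knife lying flat, 200 mm long; leave it where it is. Origin on its underside
- brush: bystander: a paint brush lying flat, 200 mm long; leave it where it is. Origin on its underside
- stick: bystander: a wooden stirring stick lying flat, 210 x 22 x 6 mm; leave it where it is. Origin at the centre of its underside

How it is judged (in metres and radians):
On the way, in this order (a step that is already met when the one before it is completed fails the run):
1. the post rests at the pointer and the finger is off the wheel (value of joint timer_wheel between -0.15 and 0.15 rad and velocity of joint timer_wheel between -0.1 and 0.1 rad/s and contact force between timer_wheel and the fingers below 0.05 N), for 0.3 s.
2. the start button is pressed with the wheel still at its mark (value of joint timer_wheel between -0.15 and 0.15 rad and value of joint start above 0.004 m), for 0.04 s.
At the end, for the whole second after the job is handed in: the eight-toothed wheel rests within 0.15 rad of 0 (post at the pointer), the start button has been pressed and is up again (under 1.5 mm), the post of the six-lobed wheel is within 6 mm of where it was (value of joint timer_wheel between -0.15 and 0.15 rad and velocity of joint timer_wheel between -0.1 and 0.1 rad/s and value of joint start below 0.0015 m and distance of other_post from where it was at the start of the episode below 0.006 m); the robot touches nothing.
It fails at once if the wheel ran past the pointer by more than half a click (value of joint timer_wheel above 0.45 rad).
It fails at once if the start button was pressed before the post stood at the pointer (value of joint start above 0.003 m and not (value of joint timer_wheel between -0.15 and 0.15 rad)).
It fails at once if the six-lobed wheel was turned (distance of other_post from where it was at the start of the episode above 0.006 m).
It fails at once if the other console's button was pressed (value of joint other_start above 0.003 m).
It fails at once if a bystander was picked up or moved by more than 15 mm (distance of any of tin, spray, jar, tape, knife, brush, stick from where it was at the start of the episode above 0.015 m).
It also fails if it takes over 67 s, if anything falls off the work surface, if the arm or the gripper's body presses on something with over 40 N, if the wrist force passes 120 N, or if a joint passes its speed limit or range.

## Working session

There is one attempt and no reset: what is moved stays moved. The work goes in short steps, Python scripts to look and compute and a shell command to move; the robot and the scene stay as the last step left them, time stands still between calls to the robot, and variables do not carry over. Pictures are saved under pics/ and viewed, about 8 in all and at most 12, crops included, and the job is handed in when it is done.

```bash
mkdir -p pics
python3 - <<'E'
from workcell import env
import cv2
for n in("top","side"):
    cv2.imwrite(f"pics/{n}0.png",env.grab_frame(n)[:,:,::-1]); c=env.get_calibration(n); print(n,c)
s=env.state();print({k:s[k] for k in("time_s","ee_pos","ee_rot","force","gripper_width")})
E
```

```text
top {'fx': 446.463830323984, 'fy': 446.463830323984, 'cx': 317.12680790462105, 'cy': 240.02115940968648, 'R': array([[-0.00859795, -0.99993803, -0.00707225],
       [-0.99697412,  0.00911846, -0.07719755],
       [ 0.07725726,  0.00638711, -0.99699073]]), 't': array([  18.99450366,  562.09761464, 1286.84757012])}
side {'fx': 462.4913475343449, 'fy': 462.4913475343449, 'cx': 316.10662941761535, 'cy': 241.26857372292568, 'R': array([[ 0.74548698, -0.66650427, -0.0046075 ],
       [-0.35458134, -0.39072792, -0.84947264],
       [ 0.56437686,  0.63490452, -0.52761256]]), 't': array([-407.40096183,  278.79010461,  918.49062035])}
{'time_s': 0.1, 'ee_pos': array([239.9160506 , 522.06357707, 213.22475921]), 'ee_rot': array([-1.79911343e+02, -1.88557796e-03,  1.55319528e+02]), 'force': array([ 0.30869813, -0.12024198,  0.23618154]), 'gripper_width': 91.00992959272492}
```

View pics/top0.png

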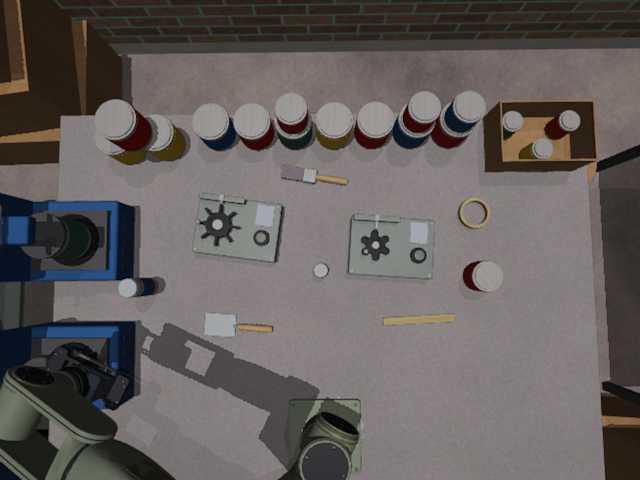

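View pics/side0.png

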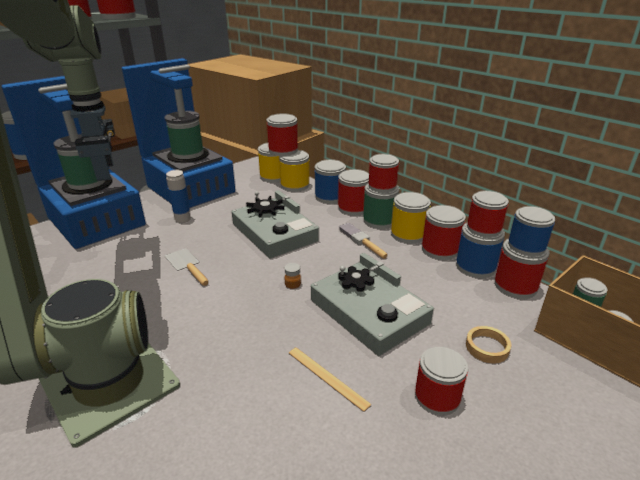

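The eight-toothed wheel is at top (218,225), its button at top (262,238), and the six-lobed console lies to its right. Next are enlarged crops to find the post.

Run:
```python
import cv2,numpy as np
a=cv2.imread("pics/top0.png")[180:270,185:290]; b=cv2.imread("pics/side0.png")[185:255,225:325]
a=cv2.resize(a,None,fx=6,fy=6,interpolation=cv2.INTER_CUBIC)
b=cv2.resize(b,None,fx=6,fy=6,interpolation=cv2.INTER_CUBIC)
cv2.imwrite("pics/c_top.png",a);cv2.imwrite("pics/c_side.png",b)
```

```text
(no output)
```

View pics/c_top.png

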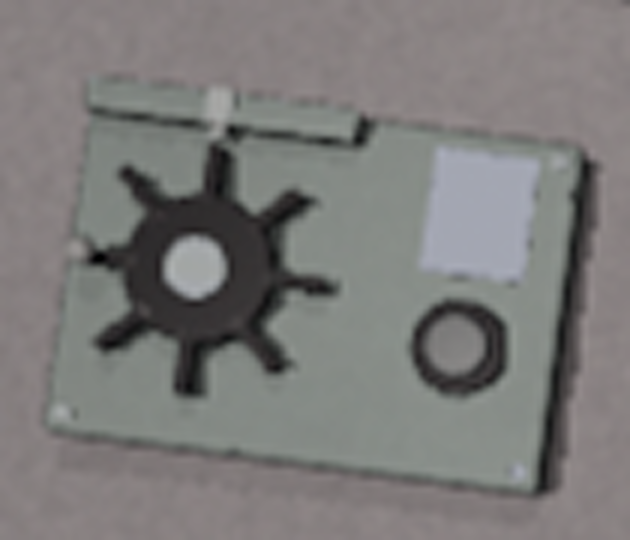

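View pics/c_side.png

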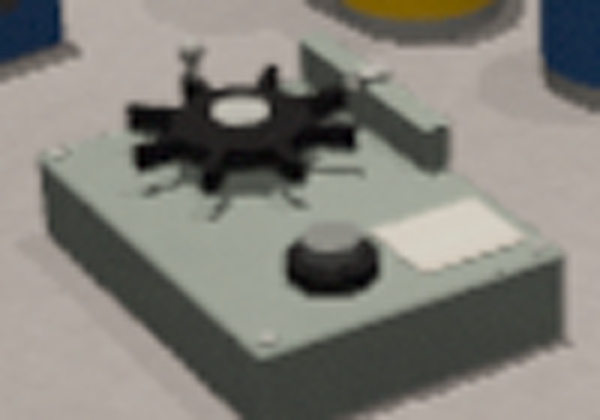

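The post sits on the left tooth: ball at crop (75,248), hub (195,267), pointer tip (217,132), button (458,347). That puts it about two clicks short. In the side crop the ball is at (190,52), hub cap (240,110), button top (335,235).

```bash
cat > h.py <<'E'
import numpy as np
from workcell import env
C={n:env.get_calibration(n) for n in("top","side")}
def ray(n,p):
    c=C[n];R=np.array(c["R"]);o=-R.T@c["t"]
    return o,R.T@np.array([(p[0]-c["cx"])/c["fx"],(p[1]-c["cy"])/c["fy"],1])
def atz(n,p,z):
    o,d=ray(n,p);return o+d*(z-o[2])/d[2]
def tri(a,b):
    A=[];r=[]
    for n,p in(("top",a),("side",b)):
        o,d=ray(n,p);d/=np.linalg.norm(d);M=np.eye(3)-np.outer(d,d);A.append(M);r.append(M@o)
    return np.linalg.lstsq(np.vstack(A),np.hstack(r),rcond=None)[0]
T=lambda u,v:(185+(u-2.5)/6,180+(v-2.5)/6)
S=lambda u,v:(225+(u-2.5)/6,185+(v-2.5)/6)
E
python3 - <<'E'
from h import *
np.set_printoptions(precision=1,suppress=True)
hub=tri(T(195,267),S(240,110));btn=tri(T(458,347),S(335,235));post=tri(T(75,248),S(190,52))
print("tri hub,btn,post",hub,btn,post)
h=atz("top",T(195,267),78);p=atz("top",T(217,132),76);q=atz("top",T(75,248),92)
print("hub",h,"side hub",atz("side",S(240,110),78),"ptr",p,"post",q,"btn",atz("top",T(458,347),btn[2]))
an=lambda d:np.degrees(np.arctan2(d[1],d[0]))
print("ptr dir",an(p-h),np.linalg.norm((p-h)[:2]),"post",an(q-h),np.linalg.norm((q-h)[:2]))
c=[atz("top",T(*x),50) for x in((50,435),(540,495),(582,150))]
print("front edge dir(+y)",an(c[0]-c[1])-90,"side",an(c[2]-c[1]))
print("center", )
for a in ((123,172),(220,150),(310,198),(336,287),(283,370),(188,395),(98,345)): d=atz("top",T(*a),74)-h;print(an(d),np.linalg.norm(d[:2]))
E
```

```text
tri hub,btn,post [604.1 296.4  77.1] [566.7 172.9  70.6] [612.4 350.   87.6]
hub [605.5 295.1  78. ] side hub [601.7 296.1  78. ] ptr [669.7 285.7  76. ] post [613.3 347.8  92. ] btn [567.3 172.4  70.6]
ptr dir -8.306467897951023 64.92355604301251 post 81.59153886792791 53.25158004224334
front edge dir(+y) -7.468078773725239 side -7.028326817945876
center
37.61589294417225 57.98029257167164
-10.546688439806315 56.93346654197723
-58.39033650114558 62.38861143903804
-98.34929524112242 66.31404032719615
-139.91494362572942 63.484847796374744
176.47642972120605 60.0436852361305
127.87418464427823 58.623887754153905
```

```bash
python3 -c "
from h import *
print('spray',atz('top',(128,288),160))"
python3 -m jog '[{"dx":0.014,"dy":-0.009,"wz":0.03},{"dx":0.028,"dy":-0.018,"wz":0.03},{"dx":0.028,"dy":-0.018,"wz":0.03},{"dx":0.028,"dy":-0.018,"wz":0.03},{"dx":0.028,"dy":-0.018,"wz":0.03},{"dx":0.028,"dy":-0.018,"wz":0.03},{"dx":0.028,"dy":-0.018,"wz":0.03},{"dx":0.028,"dy":-0.018,"wz":0.03},{"dx":0.028,"dy":-0.018,"wz":0.03},{"dx":0.028,"dy":-0.018,"wz":0.03}]'
python3 -m jog '[{"dx":0.014,"dy":-0.009},{}]'
```

```text
spray [430.60330239 507.20526716 160.        ]invalid input
invalid input
```

```bash
python3 -m jog '[{"dx":0.014,"dy":-0.009,"dz":0,"wx":0,"wy":0,"wz":0.03,"grip":-1},{"dx":0.028,"dy":-0.018,"dz":0,"wx":0,"wy":0,"wz":0.03,"grip":-1},{"dx":0.028,"dy":-0.018,"dz":0,"wx":0,"wy":0,"wz":0.03,"grip":-1},{"dx":0.028,"dy":-0.018,"dz":0,"wx":0,"wy":0,"wz":0.03,"grip":-1},{"dx":0.028,"dy":-0.018,"dz":0,"wx":0,"wy":0,"wz":0.03,"grip":-1},{"dx":0.028,"dy":-0.018,"dz":0,"wx":0,"wy":0,"wz":0.03,"grip":-1},{"dx":0.028,"dy":-0.018,"dz":0,"wx":0,"wy":0,"wz":0.03,"grip":-1},{"dx":0.028,"dy":-0.018,"dz":0,"wx":0,"wy":0,"wz":0.03,"grip":-1},{"dx":0.028,"dy":-0.018,"dz":0,"wx":0,"wy":0,"wz":0.03,"grip":-1},{"dx":0.028,"dy":-0.018,"dz":0,"wx":0,"wy":0,"wz":0.03,"grip":-1}]'
```

```text
time_s: 1.1
ee_pos: [507.0, 350.4, 213.5]
ee_rot: [-180.0, -0.0, 172.6]
force: [-0.3, 0.6, -0.3]
gripper_width: 91.4
```

```bash
python3 -m jog '[{"dx":0.012,"dy":-0.007,"dz":0,"wx":0,"wy":0,"wz":0,"grip":-1},{"dx":0,"dy":0,"dz":-0.025,"wx":0,"wy":0,"wz":0,"grip":-1},{"dx":0,"dy":0,"dz":-0.03,"wx":0,"wy":0,"wz":0,"grip":-1},{"dx":0,"dy":0,"dz":-0.03,"wx":0,"wy":0,"wz":0,"grip":-1},{"dx":0,"dy":0,"dz":-0.03,"wx":0,"wy":0,"wz":0,"grip":-1},{"dx":0,"dy":0,"dz":-0.02,"wx":0,"wy":0,"wz":0,"grip":-1},{"dx":0,"dy":0,"dz":-0.01,"wx":0,"wy":0,"wz":0,"grip":-1},{"dx":0,"dy":0,"dz":-0.008,"wx":0,"wy":0,"wz":0,"grip":-1},{"dx":0,"dy":0,"dz":0,"wx":0,"wy":0,"wz":0,"grip":-1}]'
python3 - <<'E'
from workcell import env
import cv2
b=env.grab_frame("side")[165:265,190:340,::-1]
cv2.imwrite("pics/s1.png",cv2.resize(b,None,fx=5,fy=5,interpolation=cv2.INTER_CUBIC))
E
```

```text
time_s: 2.0
ee_pos: [517.7, 344.6, 60.5]
ee_rot: [-180.0, -0.0, 172.5]
force: [0.0, -0.1, -0.1]
gripper_width: 91.6
```

View pics/s1.png

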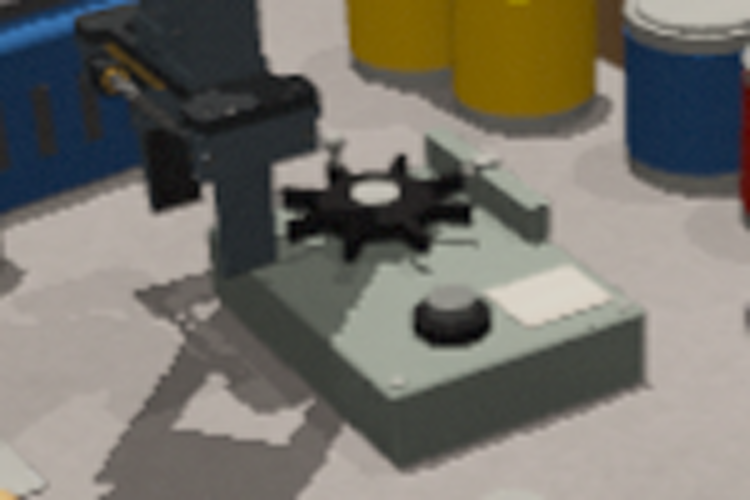

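```bash
python3 -m jog '[{"dx":0.01,"dy":-0.002,"dz":0,"wx":0,"wy":0,"wz":0,"grip":-1},{"dx":0.01,"dy":-0.002,"dz":0,"wx":0,"wy":0,"wz":0,"grip":-1},{"dx":0.006,"dy":-0.001,"dz":0,"wx":0,"wy":0,"wz":0,"grip":-1},{"dx":0.005,"dy":0,"dz":0,"wx":0,"wy":0,"wz":0,"grip":-1},{"dx":0,"dy":0,"dz":0,"wx":0,"wy":0,"wz":0,"grip":-1}]'
python3 - <<'E'
from workcell import env
import cv2
b=env.grab_frame("side")[165:265,190:340,::-1]
cv2.imwrite("pics/s2.png",cv2.resize(b,None,fx=5,fy=5,interpolation=cv2.INTER_CUBIC))
E
```

```text
time_s: 2.55
ee_pos: [550.2, 339.4, 61.1]
ee_rot: [180.0, 0.0, 172.5]
force: [-0.3, -0.1, -0.7]
gripper_width: 91.1
```

View pics/s2.png

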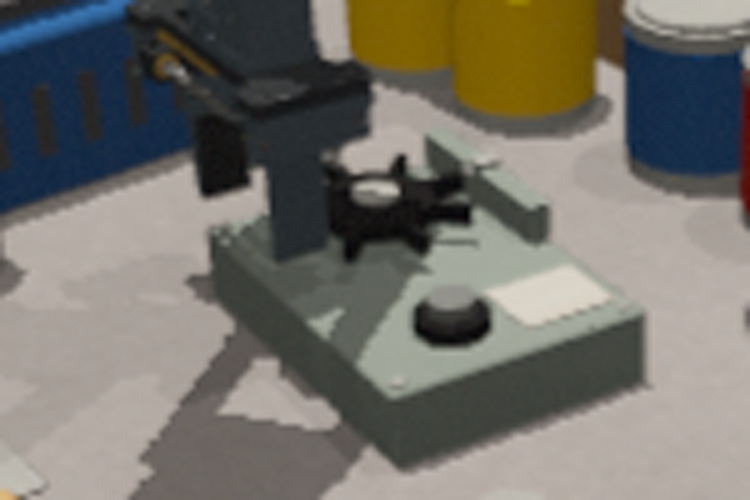

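```bash
python3 -m jog '[{"dx":0.001,"dy":0.004,"dz":0,"wx":0,"wy":0,"wz":0,"grip":-1},{"dx":0,"dy":0.004,"dz":0,"wx":0,"wy":0,"wz":0,"grip":-1},{"dx":0.001,"dy":0.004,"dz":0,"wx":0,"wy":0,"wz":0,"grip":-1},{"dx":0,"dy":0.004,"dz":0,"wx":0,"wy":0,"wz":0,"grip":-1},{"dx":0.001,"dy":0.004,"dz":0,"wx":0,"wy":0,"wz":0,"grip":-1}]'
python3 -m jog '[{"dx":0,"dy":0.003,"dz":0,"wx":0,"wy":0,"wz":0,"grip":-1},{"dx":0.001,"dy":0.003,"dz":0,"wx":0,"wy":0,"wz":0,"grip":-1},{"dx":0,"dy":0.003,"dz":0,"wx":0,"wy":0,"wz":0,"grip":-1},{"dx":0,"dy":0,"dz":0,"wx":0,"wy":0,"wz":0,"grip":-1},{"dx":0,"dy":0,"dz":0,"wx":0,"wy":0,"wz":0,"grip":-1}]'
python3 - <<'E'
from workcell import env
import cv2
b=env.grab_frame("side")[165:265,190:340,::-1]
cv2.imwrite("pics/s3.png",cv2.resize(b,None,fx=5,fy=5,interpolation=cv2.INTER_CUBIC))
E
```

```text
time_s: 3.1
ee_pos: [552.1, 359.9, 61.0]
ee_rot: [180.0, 0.0, 172.5]
force: [0.1, -1.7, -0.3]
gripper_width: 91.2
time_s: 3.6
ee_pos: [553.1, 368.7, 61.0]
ee_rot: [180.0, -0.0, 172.5]
force: [-0.3, -0.6, -0.8]
gripper_width: 91.5
```

View pics/s3.png

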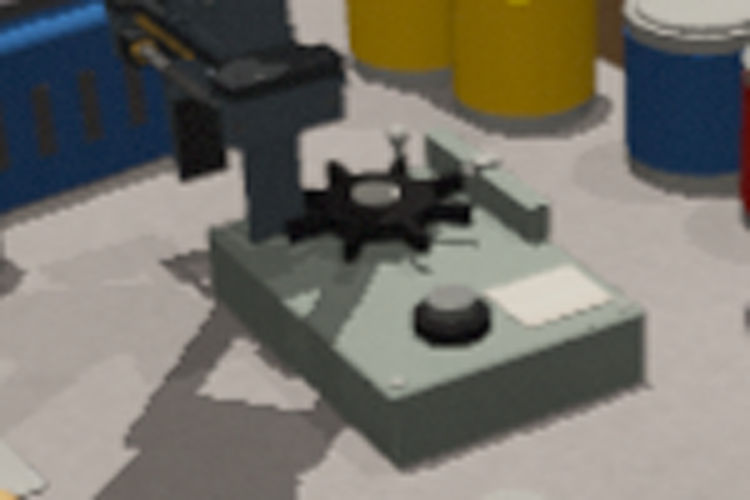

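The post moved exactly one click: the ball is now at crop (398,130), on the back-left tooth. The finger has to go out, back and in again for the second click.

```bash
python3 -m jog '[{"dx":-0.01,"dy":0.001,"dz":0,"wx":0,"wy":0,"wz":0,"grip":-1},{"dx":-0.01,"dy":0.001,"dz":0,"wx":0,"wy":0,"wz":0,"grip":-1},{"dx":-0.01,"dy":0.002,"dz":0,"wx":0,"wy":0,"wz":0,"grip":-1},{"dx":0,"dy":0,"dz":0,"wx":0,"wy":0,"wz":0,"grip":-1},{"dx":-0.002,"dy":-0.015,"dz":0,"wx":0,"wy":0,"wz":0,"grip":-1},{"dx":-0.002,"dy":-0.014,"dz":0,"wx":0,"wy":0,"wz":0,"grip":-1},{"dx":0,"dy":0,"dz":0,"wx":0,"wy":0,"wz":0,"grip":-1}]'
python3 -m jog '[{"dx":0.01,"dy":-0.001,"dz":0,"wx":0,"wy":0,"wz":0,"grip":-1},{"dx":0.01,"dy":-0.001,"dz":0,"wx":0,"wy":0,"wz":0,"grip":-1},{"dx":0.006,"dy":-0.001,"dz":0,"wx":0,"wy":0,"wz":0,"grip":-1},{"dx":0.005,"dy":-0.001,"dz":0,"wx":0,"wy":0,"wz":0,"grip":-1},{"dx":0,"dy":0,"dz":0,"wx":0,"wy":0,"wz":0,"grip":-1}]'
```

```text
time_s: 4.35
ee_pos: [518.7, 340.9, 60.9]
ee_rot: [-179.9, -0.1, 172.4]
force: [0.3, 0.9, -0.5]
gripper_width: 91.2
time_s: 4.85
ee_pos: [551.1, 339.5, 60.7]
ee_rot: [180.0, 0.0, 172.5]
force: [-0.1, 0.3, 0.1]
gripper_width: 91.6
```

Same starting position as before and no contact force, so the same push again, then out.

```bash
python3 -m jog '[{"dx":0.001,"dy":0.004,"dz":0,"wx":0,"wy":0,"wz":0,"grip":-1},{"dx":0,"dy":0.004,"dz":0,"wx":0,"wy":0,"wz":0,"grip":-1},{"dx":0.001,"dy":0.004,"dz":0,"wx":0,"wy":0,"wz":0,"grip":-1},{"dx":0,"dy":0.004,"dz":0,"wx":0,"wy":0,"wz":0,"grip":-1},{"dx":0,"dy":0.004,"dz":0,"wx":0,"wy":0,"wz":0,"grip":-1},{"dx":0,"dy":0.003,"dz":0,"wx":0,"wy":0,"wz":0,"grip":-1},{"dx":0.001,"dy":0.003,"dz":0,"wx":0,"wy":0,"wz":0,"grip":-1},{"dx":0,"dy":0.003,"dz":0,"wx":0,"wy":0,"wz":0,"grip":-1},{"dx":0,"dy":0,"dz":0,"wx":0,"wy":0,"wz":0,"grip":-1},{"dx":0,"dy":0,"dz":0,"wx":0,"wy":0,"wz":0,"grip":-1}]'
python3 -m jog '[{"dx":-0.01,"dy":0.001,"dz":0,"wx":0,"wy":0,"wz":0,"grip":-1},{"dx":-0.01,"dy":0.001,"dz":0,"wx":0,"wy":0,"wz":0,"grip":-1},{"dx":-0.01,"dy":0.002,"dz":0,"wx":0,"wy":0,"wz":0,"grip":-1},{"dx":-0.01,"dy":0,"dz":0,"wx":0,"wy":0,"wz":0,"grip":-1},{"dx":0,"dy":0,"dz":0.03,"wx":0,"wy":0,"wz":0,"grip":-1},{"dx":0,"dy":0,"dz":0.04,"wx":0,"wy":0,"wz":0,"grip":-1},{"dx":0,"dy":0,"dz":0.04,"wx":0,"wy":0,"wz":0,"grip":-1},{"dx":0,"dy":0,"dz":0,"wx":0,"wy":0,"wz":0,"grip":1},{"dx":0,"dy":0,"dz":0,"wx":0,"wy":0,"wz":0,"grip":1}]'
python3 - <<'E'
from workcell import env
import cv2,numpy as np
b=env.grab_frame("side")[165:265,190:340,::-1];a=env.grab_frame("top")[180:270,185:290,::-1]
z=lambda i:cv2.resize(i,(400,int(400*i.shape[0]/i.shape[1])),interpolation=cv2.INTER_CUBIC)
b,a=z(b),z(a); h=max(len(a),len(b)); p=lambda i:cv2.copyMakeBorder(i,0,h-len(i),0,0,0)
cv2.imwrite("pics/s4.png",np.hstack([p(b),p(a)]))
E
```

```text
time_s: 5.85
ee_pos: [553.1, 368.8, 61.0]
ee_rot: [180.0, -0.0, 172.5]
force: [-0.6, 0.0, -0.9]
gripper_width: 91.7
time_s: 6.75
ee_pos: [512.8, 372.8, 172.1]
ee_rot: [179.9, 0.1, 172.5]
force: [-0.1, -0.5, -0.4]
gripper_width: 78.5
```

View pics/s4.png

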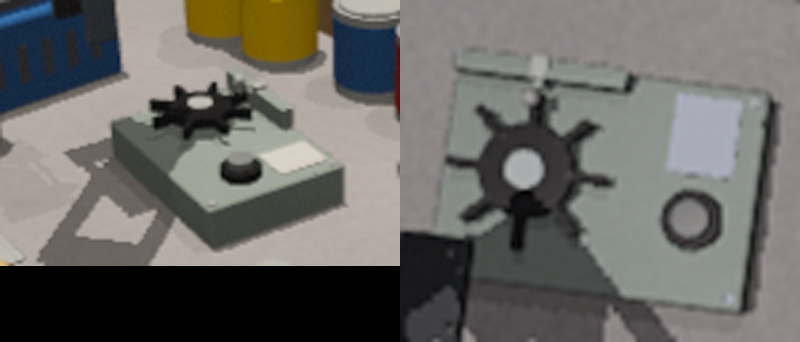

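The post ball now stands at the pointer: right panel (537,90), pointer tip (540,72). Next the gripper shuts and moves over the button.

```bash
python3 -m jog '[{"dx":0.009,"dy":-0.025,"dz":0,"wx":0,"wy":0,"wz":0,"grip":1},{"dx":0.009,"dy":-0.035,"dz":0,"wx":0,"wy":0,"wz":0,"grip":1},{"dx":0.009,"dy":-0.035,"dz":0,"wx":0,"wy":0,"wz":0,"grip":1},{"dx":0.009,"dy":-0.035,"dz":0,"wx":0,"wy":0,"wz":0,"grip":1},{"dx":0.009,"dy":-0.035,"dz":0,"wx":0,"wy":0,"wz":0,"grip":1},{"dx":0.009,"dy":-0.035,"dz":0,"wx":0,"wy":0,"wz":0,"grip":1},{"dx":0,"dy":0,"dz":-0.03,"wx":0,"wy":0,"wz":0,"grip":1},{"dx":0,"dy":0,"dz":-0.03,"wx":0,"wy":0,"wz":0,"grip":1},{"dx":0,"dy":0,"dz":-0.022,"wx":0,"wy":0,"wz":0,"grip":1},{"dx":0,"dy":0,"dz":0,"wx":0,"wy":0,"wz":0,"grip":1}]'
python3 -m jog '[{"dx":0,"dy":0,"dz":-0.006,"wx":0,"wy":0,"wz":0,"grip":1},{"dx":0,"dy":0,"dz":-0.004,"wx":0,"wy":0,"wz":0,"grip":1},{"dx":0,"dy":0,"dz":0,"wx":0,"wy":0,"wz":0,"grip":1},{"dx":0,"dy":0,"dz":0,"wx":0,"wy":0,"wz":0,"grip":1}]'
```

```text
time_s: 7.85
ee_pos: [563.5, 171.3, 84.2]
ee_rot: [-179.8, -0.6, 172.5]
force: [-0.5, -0.9, 0.3]
gripper_width: 0.4
time_s: 8.25
ee_pos: [567.5, 172.7, 79.7]
ee_rot: [180.0, 0.1, 172.5]
force: [0.0, -0.3, 0.4]
gripper_width: 0.6
```

```bash
for i in 1 2; do python3 -m jog '[{"dx":0,"dy":0,"dz":-0.002,"wx":0,"wy":0,"wz":0,"grip":1},{"dx":0,"dy":0,"dz":-0.002,"wx":0,"wy":0,"wz":0,"grip":1},{"dx":0,"dy":0,"dz":0,"wx":0,"wy":0,"wz":0,"grip":1}]' | grep -E "pos|force";done
python3 -m jog '[{"dx":0,"dy":0,"dz":-0.002,"wx":0,"wy":0,"wz":0,"grip":1},{"dx":0,"dy":0,"dz":0,"wx":0,"wy":0,"wz":0,"grip":1}]'
```

```text
ee_pos: [567.0, 172.5, 74.9]
force: [0.0, -0.7, 0.3]
ee_pos: [567.3, 172.5, 71.0]
force: [-0.3, -0.8, 1.5]
time_s: 9.05
ee_pos: [567.3, 172.5, 69.1]
ee_rot: [180.0, 0.0, 172.5]
force: [0.4, 0.2, 2.3]
gripper_width: 0.1
```

```bash
python3 -m jog '[{"dx":0,"dy":0,"dz":-0.002,"wx":0,"wy":0,"wz":0,"grip":1},{"dx":0,"dy":0,"dz":0,"wx":0,"wy":0,"wz":0,"grip":1}]'|grep -E "pos|force"
python3 -m jog '[{"dx":0,"dy":0,"dz":-0.001,"wx":0,"wy":0,"wz":0,"grip":1},{"dx":0,"dy":0,"dz":0,"wx":0,"wy":0,"wz":0,"grip":1}]'|grep -E "pos|force"
python3 -m jog '[{"dx":0,"dy":0,"dz":-0.001,"wx":0,"wy":0,"wz":0,"grip":1},{"dx":0,"dy":0,"dz":0,"wx":0,"wy":0,"wz":0,"grip":1}]'|grep -E "pos|force"
```

```text
ee_pos: [567.3, 172.5, 67.1]
force: [0.0, 1.0, 4.2]
ee_pos: [567.3, 172.5, 66.3]
force: [-0.7, -0.3, 5.0]
ee_pos: [567.3, 172.5, 66.2]
force: [-1.9, -1.2, 11.2]
```

The button is on its stop: the force jumped to 11 N at z = 66.2, after about 6 mm of travel. Lifting away to check the scene.

```bash
python3 -m jog '[{"dx":0,"dy":0,"dz":0.01,"wx":0,"wy":0,"wz":0,"grip":1},{"dx":-0.01,"dy":0,"dz":0.03,"wx":0,"wy":0,"wz":0,"grip":1},{"dx":-0.03,"dy":0,"dz":0.04,"wx":0,"wy":0,"wz":0,"grip":1},{"dx":-0.04,"dy":0,"dz":0.04,"wx":0,"wy":0,"wz":0,"grip":1},{"dx":-0.04,"dy":0,"dz":0.02,"wx":0,"wy":0,"wz":0,"grip":1},{"dx":-0.04,"dy":0,"dz":0,"wx":0,"wy":0,"wz":0,"grip":1},{"dx":-0.03,"dy":0,"dz":0,"wx":0,"wy":0,"wz":0,"grip":1},{"dx":0,"dy":0,"dz":0,"wx":0,"wy":0,"wz":0,"grip":1},{"dx":0,"dy":0,"dz":0,"wx":0,"wy":0,"wz":0,"grip":1}]'
python3 - <<'E'
from workcell import env
import cv2,numpy as np
b=env.grab_frame("side")[165:345,190:440,::-1];a=env.grab_frame("top")[180:280,185:295,::-1]
z=lambda i:cv2.resize(i,(400,int(400*i.shape[0]/i.shape[1])),interpolation=cv2.INTER_CUBIC)
b,a=z(b),z(a); h=max(len(a),len(b)); p=lambda i:cv2.copyMakeBorder(i,0,h-len(i),0,0,0)
cv2.imwrite("pics/s5.png",np.hstack([p(b),p(a)]))
E
```

```text
time_s: 10.55
ee_pos: [381.8, 172.6, 200.5]
ee_rot: [180.0, 0.1, 172.5]
force: [-0.6, -0.3, -0.4]
gripper_width: 0.3
```

View pics/s5.png

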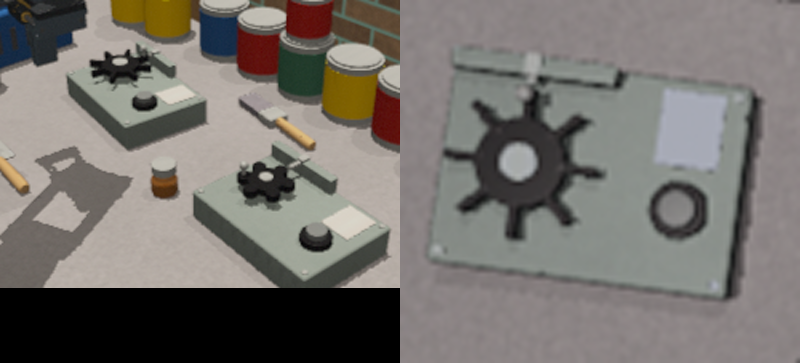

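The post is at the pointer (right panel (527,88)), the button is up again, the other console looks undisturbed, and the arm is clear.

```bash
python3 -c "
from workcell import env
print(env.job_done())"
```

```text
the job is handed in; nothing more can be done
None
```

The eight-toothed timer is set and started, and I handed the job in at about 10.6 s of robot time. No verdict is reported.

- **Wheel:** The post started two clicks short. I flicked the wheel clockwise twice with one fingertip of the open gripper, then took the finger off. The pictures before and after the button press both show the post at the pointer.
- **Start button:** I pressed it with the shut fingertips to its stop, about 6 mm down. The force rose to 5 N along the spring and jumped to 11 N at the stop. The last picture shows the button up again.
- **Everything else:** The last picture shows the arm clear of everything, and the forces read about zero. The six-lobed console, jar and brush look undisturbed. The tape, tin, stick and spray can are outside that last crop, but the arm never went down near them.

No check failed or disagreed. The first move call was refused as "invalid input", before anything moved, because its rows left out some of the numbers.

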